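# Shut down the stirring hotplate

## Robot

A 6-joint arm with a two-finger parallel gripper is mounted at the origin on the work surface. World frame = base frame: x ahead of the robot, y to its left, z up, the work surface at z = 0. Lengths are in m, angles in rad, forces in N, time in s.
With the tool pointing down it reaches from about 0.25 to 0.775 m from the base axis. Payload 4 kg.
Tool frame: the origin (TCP) lies between the finger pads; the fingertips stand 14 mm ahead of it and the grasp point (between the pads) lies 5 mm behind it (env.tip_reach is the distance from the TCP to the fingertips, in m); z points along the fingers, y is the direction in which the jaws open and shut (so a half turn about z gives the same grasp; the last joint's range is limited). The gripper opens to 85 mm and grips with 20 to 120 N. Pads are 22 mm wide; open, the fingers measure 114 mm over their backs; the gripper's body (76 mm by 85 mm) begins 54 mm behind the grasp point. The pads swing forward as they close: fully open they stand 13 mm farther back than shut.
Start: joints at [-1.402, 0.087, 1.371, -0, 1.684, -0.103], TCP at [0.148, -0.53, 0.245] pointing down, gripper open.
Joint ranges: [-3.1, 3.1], [-0.76, 2.03], [0.27, 2.55], [-1.08, 4.22], [0.17, 2.65], [-2.57, 2.57]. Speed limits (rad/s): [2.79, 2.79, 3.14, 3.14, 3.14, 3.14].

## Interface

Orientations are given as a 3x3 rotation matrix whose columns are the frame's x, y, z axes.
In Python, from station import env gives the robot as it stands.
- The arm moves only by the tool drive_tool, never from a script. Its argument "increments" is one flat list of numbers, 7 for each row, row after row: the turn, a rotation vector about the tool's x, y, z in degrees, then the shift along the tool's x, y, z in m, then the finger opening in m, from 0 to 0.0854. A call has 1 to 12 rows; each row shifts and turns the pose as measured when the row begins, along the tool's axes as they then stand; what a row does not reach is not made up. A row lasts 1/10 s, in which the tool goes at most 50 mm and 8.59 degrees, less where a joint would pass 70% of its speed; a pose out of reach is approached as far as the arm can. A call with a gripper value outside its range is refused whole. The fingers move at their own pace and stop on an object; "force" is the grip in N (left out, the last holds). Time passes only in rows, so rows that do not move let the fingers close. It gives the time, the measured TCP pose, the force and the opening at its end, in the units of the state.
- env.sense(): the state, without advancing time (a new reading comes with each control period).
- env.read_camera(name): name is "side" or "top"; returns (picture, depth): 400x640x3 uint8, blue, green, red; 400x640 float32, m along the optical axis (not along the pixel's ray), 0 where there is no reading.
- env.camera_params(name): a dict with "fx", "fy", "cx", "cy" (pixels), "distortion" ([k1, k2, p1, p2, k3] as OpenCV has them; the pictures are not rectified), "extrinsics" (4x4, takes a point from world to camera coordinates). Camera axes: x right, y down, z forward; pixel columns grow to the right and rows downward; lengths in m; the calibration is good to about 2 mm. A picture is of the moment at which its call begins. camera_params takes no time and is no camera call.
- env.job_done(): hands the job in, once; it reports no verdict.
The state is a dict: "clock": time; "joint_pos": joint angles; "joint_vel": joint speeds; "joint_torque": joint torques, N m; "tcp_pos": TCP position; "ee_rot": TCP orientation; "force": force on the tool from outside, world axes, zero at the start; "torque": the same for the moment, N m; "finger_gap": opening from 0.0 (shut) to 1.0 (fully open).
Only numpy, scipy, OpenCV 4.12 (cv2) and the standard library are available. Lean on these libraries where they do the work, as an engineer would, in place of code of your own. Each camera call takes 0.05 s, during which the arm holds its last target.

## Task

Shut down the stirring hotplate in the safe order, pressing with the fingertips only: push the long bar key (heating) fully down, then the round key (stirring) fully down, and then tip the mains rocker right over by pressing down its raised end. Leave the small square key alone, and do not lift, shift or knock over the reactor, the bottle or the beaker.

Things in the scene. Friction and masses are not known exactly. Their poses are not given: they have to be found in the camera images.
- hotplate: Grey stirring hotplate, fixed, 320 deep (x) x 260 mm wide (y). Origin: centre of its underside; x points away from the robot's side to the rear. Key deck: the front 120 mm (x -160 to -40), flat, 70 mm high; the row of keys lies along y at x = -100. The rear is 90 mm high and carries a round aluminium plate, 160 mm across, centred at x = 65 mm, top at 105 mm.
- heat_top (a point): Centre of the top face of the long bar key (heating), white plastic, 56 x 18 mm, long side running front to back, standing 13 mm above its grey 74 x 50 mm bezel before it is pushed. Fully down, it is 78 mm above the table. Keys and rocker sit in one row at 60 mm spacing, in an order that varies.
- stir_top (a point): Centre of the top face of the round key (stirring), white plastic, 36 mm across, standing 13 mm above its bezel before it is pushed. Fully down, it is 78 mm above the table.
- timer_top (a point): Centre of the top face of the small square key (timer, to be left alone), white plastic, 22 x 22 mm, standing 13 mm above its bezel; a spring key, not part of the job. Fully down, it is 78 mm above the table.
- rocker_press (a point): Where to press the mains rocker: top face of its raised near paddle (robot side), 24 mm from the pivot. The rocker is a white V of two paddles, each 34 long x 40 wide x 6 mm, on a pivot across the hotplate, 77 mm above the table. At the start the near paddle slopes up 0.4 rad, the far one is level; tipped over, the near paddle is level, its top 80 mm above the table. Moves with the paddle.
- heat_key (a joint): Long bar key: how far it is down, m. 0 to 0.0015 at the start, 0.008 fully down. It needs about 4 N to move and stays where it is left (a latching key).
- stir_key (a joint): Round key: how far it is down, m. 0 to 0.0015 at the start, 0.008 fully down. It needs about 4 N to move and stays where it is left.
- timer_key (a joint): Small square key: how far it is down, m. 0 up, 0.008 fully down; springs back, 2 to 5 N.
- mains_rocker (a joint): Mains rocker angle, rad. 0 to 0.04 at the start (on), 0.40 tipped right over (off). Stiff, about 0.06 N m (2 to 5 N at the near paddle); stays where it is left.
- reactor: Loose reactor on the round plate: clear glass drum between aluminium discs, 96 mm across, 126 mm high with its black stoppers. Origin: centre of its underside. Leave it alone.
- reagent: Loose amber bottle, 60 mm across, 130 mm high, standing on the bench to the left of the hotplate. Origin: centre of its underside. Leave it alone.
- beaker: Loose glass beaker, 70 mm across, 85 mm high, standing on the bench to the right of the hotplate. Origin: centre of its underside. Leave it alone.

How it is judged:
On the way, in this order (a step that is already met when the one before it is completed fails the run):
1. the bar key is fully down (value of joint heat_key above 0.0062 m), for 0.1 s.
2. then the round key is fully down (value of joint stir_key above 0.0062 m), for 0.1 s.
3. then the rocker is tipped right over (value of joint mains_rocker above 0.33 rad), for 0.1 s.
At the end, for the whole second after the job is handed in: Bar key and round key are both down by more than 6.2 of their 8 mm, the mains rocker is tipped past 0.33 of its 0.40 rad, and the square key is up (value of joint each of heat_key, stir_key above 0.0062 m and value of joint mains_rocker above 0.33 rad and value of joint timer_key below 0.002 m); the robot touches nothing.
It fails at once if the round key is pushed (3.5 mm) before the bar key is down (value of joint stir_key above 0.0035 m and value of joint heat_key below 0.0055 m).
It fails at once if the rocker is tipped (0.2 rad) before both keys are down (value of joint mains_rocker above 0.2 rad and value of joint any of heat_key, stir_key below 0.0055 m).
It fails at once if the square key is pushed by more than 3 mm (value of joint timer_key above 0.003 m).
It fails at once if the reactor, bottle or beaker is lifted, shifted by more than 20 mm or tipped (distance of any of reactor, reagent, beaker from where it was at the start of the episode above 0.02 m or angle between any of reactor, reagent, beaker's own z axis and vertical above 0.35 rad).
It also fails if it takes over 43 s, if anything falls off the work surface, if the arm or the gripper's body presses on something with over 40 N, if the wrist force passes 120 N, or if a joint passes its speed limit or range.

## Working session

There is one attempt and no reset: what is moved stays moved. The work goes in short steps, Python scripts to look and compute and a tool call to move; the robot and the scene stay as the last step left them, time stands still between calls to the robot, and variables do not carry over. Pictures are saved under pics/ and viewed, and the job is handed in when it is done.

Besides the shell and the picture viewer there is one more tool, called after ">>>" by a JSON object that holds its "name" and its "arguments". drive_tool: Moves the arm, as the interface text tells. Its arguments: {"type":"object","properties":{"increments":{"type":"array","items":{"type":"number"}},"force":{"type":"number"}},"required":["increments"]}

```bash
mkdir -p pics; ls
python3 - <<'E'
from station import env
import cv2,numpy as np
s=env.sense();print(s['clock'],s['tcp_pos'],s['ee_rot'],env.tip_reach)
for n in('top','side'):
    p,d=env.read_camera(n);cv2.imwrite(f'pics/{n}0.png',p);np.save(f'pics/{n}0.npy',d)
    print(n,env.camera_params(n))
E
```

```text
pics
0.0 [ 0.14759495 -0.52931838  0.2441287 ] [[ 9.63275603e-01  2.68514438e-01 -3.31777473e-04]
 [ 2.68514499e-01 -9.63273071e-01  2.22611488e-03]
 [ 2.78151680e-04 -2.23344921e-03 -9.99997467e-01]] 0.014
top {'fx': 393.1045662027359, 'fy': 393.1045662027359, 'cx': 321.82768143895794, 'cy': 205.28807878952463, 'distortion': array([-0.07354804,  0.        ,  0.        ,  0.        ,  0.        ]), 'extrinsics': array([[-0.01189622, -0.99975482, -0.01867585,  0.05256771],
       [-0.99717139,  0.01324754, -0.07398466,  0.6459499 ],
       [ 0.07421393,  0.01774288, -0.99708449,  0.80050913],
       [ 0.        ,  0.        ,  0.        ,  1.        ]])}
side {'fx': 485.36168079914967, 'fy': 485.36168079914967, 'cx': 316.8787052307355, 'cy': 200.47883416251068, 'distortion': array([-0.1413429,  0.       ,  0.       ,  0.       ,  0.       ]), 'extrinsics': array([[ 0.76476127, -0.64416976, -0.01362059, -0.4500186 ],
       [-0.46338151, -0.53519457, -0.70628914,  0.38426232],
       [ 0.44768044,  0.54645411, -0.70779243,  0.69102893],
       [ 0.        ,  0.        ,  0.        ,  1.        ]])}
```

View pics/top0.png

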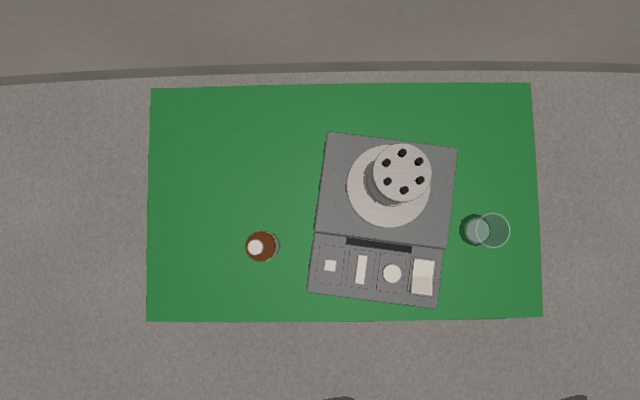

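View pics/side0.png

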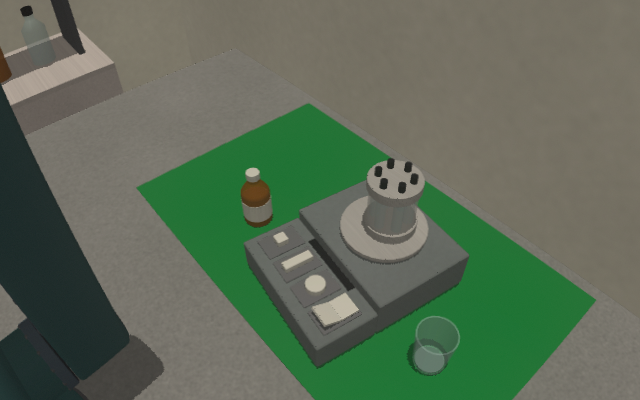

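The top view shows the keys from left to right: square (330,266), bar (361,270), round (392,273) and rocker (423,277). The side view shows the same order.

```bash
cat > h.py <<'E'
import cv2,numpy as np
from station import env
def ray(n,uv,z):
    c=env.camera_params(n);K=np.array([[c['fx'],0,c['cx']],[0,c['fy'],c['cy']],[0,0,1]])
    E=c['extrinsics'];R=E[:3,:3];t=E[:3,3]
    u=cv2.undistortPoints(np.array(uv,float).reshape(-1,1,2),K,c['distortion']).reshape(-1,2)
    d=np.c_[u,np.ones(len(u))]@R;o=-R.T@t
    return o+d*((z-o[2])/d[:,2])[:,None]
E
python3 - <<'E'
from h import *
for n,roi in(('top',(305,235,445,305)),('side',(250,225,375,335))):
    p=cv2.imread(f'pics/{n}0.png');d=np.load(f'pics/{n}0.npy')
    x0,y0,x1,y1=roi;m=np.zeros(p.shape[:2],np.uint8)
    m[y0:y1,x0:x1]=(p[y0:y1,x0:x1].min(2)>140)*255
    q=p[y0:y1,x0:x1];cv2.imwrite(f'pics/{n}crop.png',cv2.resize(q,None,fx=5,fy=5,interpolation=cv2.INTER_CUBIC)[:600,:800])
    for c in cv2.findContours(m,0,1)[0]:
        if cv2.contourArea(c)<25: continue
        M=cv2.moments(c);uv=(M['m10']/M['m00'],M['m01']/M['m00']);r=cv2.minAreaRect(c)
        b=ray(n,cv2.boxPoints(r),.0855)
        print(n,np.round(uv,1),cv2.contourArea(c),ray(n,uv,.0855).round(4),'box',b[:,:2].round(3).tolist())
p=cv2.imread('pics/top0.png')
# deck corners
print('deck front corners',ray('top',[(308,291.5),(437,308)],.07).round(4))
E
```

```text
top [391.8 273.2] 238.5 [[ 0.5095 -0.0895  0.0855]] box [[0.527, -0.073], [0.527, -0.106], [0.492, -0.105], [0.493, -0.072]]
top [330.  265.3] 109.0 [[0.5261 0.0291 0.0855]] box [[0.517, 0.042], [0.539, 0.038], [0.535, 0.017], [0.514, 0.02]]
top [422.6 276.5] 659.5 [[ 0.5023 -0.1487  0.0855]] box [[0.471, -0.125], [0.537, -0.133], [0.533, -0.173], [0.466, -0.165]]
top [360.8 269.2] 230.0 [[ 0.5179 -0.03    0.0855]] box [[0.491, -0.018], [0.546, -0.025], [0.544, -0.043], [0.489, -0.035]]
side [335.5 309. ] 735.0 [[ 0.5004 -0.1526  0.0855]] box [[0.475, -0.125], [0.543, -0.142], [0.526, -0.18], [0.461, -0.163]]
side [314.7 283.1] 240.5 [[ 0.5076 -0.0922  0.0855]] box [[0.506, -0.069], [0.53, -0.09], [0.509, -0.114], [0.485, -0.094]]
side [296.7 259.1] 195.5 [[ 0.5163 -0.0328  0.0855]] box [[0.492, -0.021], [0.546, -0.029], [0.541, -0.045], [0.488, -0.036]]
side [280.3 236.9] 79.5 [[0.5255 0.0266 0.0855]] box [[0.518, 0.038], [0.54, 0.036], [0.534, 0.015], [0.512, 0.018]]
deck front corners [[ 0.4742  0.0727  0.07  ]
 [ 0.4387 -0.1793  0.07  ]]
```

```bash
ls pics
```

```text
side0.npy
side0.png
sidecrop.png
top0.npy
top0.png
topcrop.png
```

>>> {"name": "drive_tool", "arguments": {"increments": [0,0,8,0,0,0,0,0,0,8,0,0,0,0,0,0,8,0,0,0,0,0,0,0,0,0,0,0], "force": 60}}

```text
clock: 0.5
tcp_pos: [0.1474, -0.5282, 0.2413]
ee_rot: [[0.987, -0.162, -0.001], [-0.162, -0.987, 0.008], [-0.003, -0.007, -1.0]]
force: [0.7, 0.4, -0.2]
finger_gap: 0.328
```

```bash
cat >> h.py <<'E'
def go(t):
    s=env.sense();R=s['ee_rot'];print('clk',s['clock'],'tcp',s['tcp_pos'].round(4),'gap',s['finger_gap'],'F',np.round(s['force'],1))
    print('x axis',R[:,0].round(3),'z',R[:,2].round(3));print('shift tool',(R.T@(np.array(t)-s['tcp_pos'])).round(4))
E
python3 -c "
from h import *
go([.517,-.031,.16])"
```

```text
clk 0.5 tcp [ 0.1474 -0.5282  0.2413] gap 0.32769242797886716 F [ 0.7  0.4 -0.2]
x axis [ 0.987 -0.162 -0.003] z [-0.001  0.008 -1.   ]
shift tool [ 0.2846 -0.5498  0.0846]
```

>>> {"name": "drive_tool", "arguments": {"increments": [0,0,0,0.022,-0.042,0,0,0,0,0,0.022,-0.042,0,0,0,0,0,0.022,-0.042,0,0,0,0,0,0.022,-0.042,0,0,0,0,0,0.022,-0.042,0,0,0,0,0,0.022,-0.042,0,0,0,0,0,0.022,-0.042,0,0,0,0,0,0.022,-0.042,0,0,0,0,0,0.022,-0.042,0,0,0,0,0,0.022,-0.042,0,0,0,0,0,0.022,-0.042,0,0,0,0,0,0,0,0,0]}}

```text
clock: 1.7
tcp_pos: [0.4636, -0.0905, 0.2396]
ee_rot: [[0.992, -0.127, -0.002], [-0.127, -0.992, 0.014], [-0.003, -0.013, -1.0]]
force: [0.1, -0.3, -0.4]
finger_gap: 0.001
```

```bash
python3 -c "
from h import *
go([.517,-.031,.12])"
```

```text
clk 1.7 tcp [ 0.4636 -0.0905  0.2396] gap 0.001115142017923559 F [ 0.1 -0.3 -0.4]
x axis [ 0.992 -0.127 -0.003] z [-0.002  0.014 -1.   ]
shift tool [ 0.0458 -0.0642  0.1203]
```

>>> {"name": "drive_tool", "arguments": {"increments": [0.4,0,0,0.023,-0.032,0,0,0.4,0,0,0.023,-0.032,0,0,0,0,0,0,0,0.04,0,0,0,0,0,0,0.04,0,0,0,0,0,0,0.035,0,0,0,0,0,0,0,0,0,0,0,0,0,0,0]}}

```text
clock: 2.4
tcp_pos: [0.5194, -0.0293, 0.1231]
ee_rot: [[0.994, -0.106, 0.001], [-0.106, -0.994, 0.024], [-0.001, -0.024, -1.0]]
force: [0.5, -0.3, 0.5]
finger_gap: 0.003
```

```bash
python3 -c "
from h import *
go([.517,-.031,.092])
for n in('top','side'):
    p,d=env.read_camera(n);cv2.imwrite(f'pics/{n}1.png',p)"
```

```text
clk 2.4 tcp [ 0.5194 -0.0293  0.1231] gap 0.003372267006750535 F [ 0.5 -0.3  0.5]
x axis [ 0.994 -0.106 -0.001] z [ 0.001  0.024 -1.   ]
shift tool [-0.0022  0.0027  0.0311]
```

View pics/side1.png

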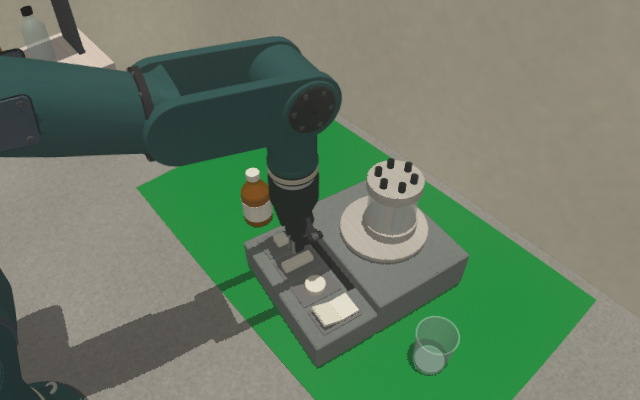

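The fingertips, at about (300,245), hang over the bar key at (297,262). I'll correct the small tilt and press.

>>> {"name": "drive_tool", "arguments": {"increments": [-1.4,0,1,-0.002,0.002,0.006,0,0,0,0,0,0,0.008,0,0,0,0,0,0,0.006,0,0,0,0,0,0,0.004,0,0,0,0,0,0,0.003,0,0,0,0,0,0,0,0]}}

```text
clock: 3.1
tcp_pos: [0.5228, -0.0332, 0.1043]
ee_rot: [[0.992, -0.124, 0.016], [-0.124, -0.992, -0.003], [0.016, 0.001, -1.0]]
force: [-0.8, -0.3, 0.7]
finger_gap: -0.004
```

>>> {"name": "drive_tool", "arguments": {"increments": [0,0.9,0,-0.004,0,0.004,0,0,0,0,0,0,0.004,0,0,0,0,0,0,0.004,0,0,0,0,0,0,0.003,0]}}

```text
clock: 3.5
tcp_pos: [0.5193, -0.0329, 0.0918]
ee_rot: [[0.992, -0.124, 0.035], [-0.124, -0.992, -0.005], [0.035, 0.001, -0.999]]
force: [-7.1, 1.3, 18.8]
finger_gap: 0.001
```

>>> {"name": "drive_tool", "arguments": {"increments": [0,0,0,0,0,0.002,0,0,0,0,0,0,0,0]}}

```text
clock: 3.7
tcp_pos: [0.5196, -0.0329, 0.0925]
ee_rot: [[0.992, -0.124, 0.036], [-0.124, -0.992, -0.006], [0.037, 0.001, -0.999]]
force: [0.5, 0.5, 0.4]
finger_gap: 0.001
```

>>> {"name": "drive_tool", "arguments": {"increments": [0,0,0,0,0,-0.015,0,0,0,0,0,0,-0.02,0,0,-2,0,0,0,-0.01,0,0,0,0,0,0,0,0]}}

```text
clock: 4.1
tcp_pos: [0.5173, -0.0324, 0.1359]
ee_rot: [[0.992, -0.124, -0.001], [-0.124, -0.992, -0.001], [-0.001, 0.001, -1.0]]
force: [-0.0, -1.0, 0.2]
finger_gap: 0.003
```

```bash
python3 -c "
from h import *
go([.5085,-.091,.12])"
```

```text
clk 4.1 tcp [ 0.5173 -0.0324  0.1359] gap 0.0029901040396596505 F [-0.  -1.   0.2]
x axis [ 0.992 -0.124 -0.001] z [-0.001 -0.001 -1.   ]
shift tool [-0.0015  0.0592  0.016 ]
```

>>> {"name": "drive_tool", "arguments": {"increments": [0,0,0,-0.001,0.03,0,0,0,0,0,-0.001,0.029,0,0,0,0,0,0,0,0,0]}}

```text
clock: 4.4
tcp_pos: [0.5078, -0.0913, 0.1328]
ee_rot: [[0.993, -0.121, -0.001], [-0.121, -0.993, -0.0], [-0.001, 0.0, -1.0]]
force: [0.9, 0.2, -1.0]
finger_gap: -0.005
```

```bash
cat >> h.py <<'E'
def heights(n,d,pts):
    # world z at median depth around pixel
    c=env.camera_params(n);K=np.array([[c['fx'],0,c['cx']],[0,c['fy'],c['cy']],[0,0,1]]);E=c['extrinsics']
    for u,v in pts:
        z=[]
        for dv in(-1,0,1):
            for du in(-2,-1,0,1,2):
                D=d[v+dv,u+du]
                if D<=0: continue
                q=cv2.undistortPoints(np.array([[[u+du,v+dv]]],float),K,c['distortion']).ravel()
                z.append((E[:3,:3].T@(np.array([q[0]*D,q[1]*D,D])-E[:3,3]))[2])
        print(n,(u,v),len(z),np.round(np.median(z),4) if z else None)
E
python3 -c "
from h import *
go([.5085,-.091,.092])
P={'top':[(330,265),(361,269),(392,273)],'side':[(280,237),(297,260),(315,283)]}
for n in P:
    p,d=env.read_camera(n);cv2.imwrite(f'pics/{n}2.png',p)
    print('before');heights(n,np.load(f'pics/{n}0.npy'),P[n]);print('now');heights(n,d,P[n])"
```

```text
clk 4.4 tcp [ 0.5078 -0.0913  0.1328] gap -0.00498137028707527 F [ 0.9  0.2 -1. ]
x axis [ 0.993 -0.121 -0.001] z [-0.001 -0.    -1.   ]
shift tool [ 0.0007 -0.0003  0.0408]
before
top (330, 265) 15 0.0859
top (361, 269) 15 0.0851
top (392, 273) 15 0.0846
now
top (330, 265) 15 0.0858
top (361, 269) 15 0.0773
top (392, 273) 15 0.2853
before
side (280, 237) 15 0.0857
side (297, 260) 15 0.0843
side (315, 283) 15 0.0836
now
side (280, 237) 15 0.0852
side (297, 260) 15 0.0772
side (315, 283) 15 0.0845
```

View pics/side2.png

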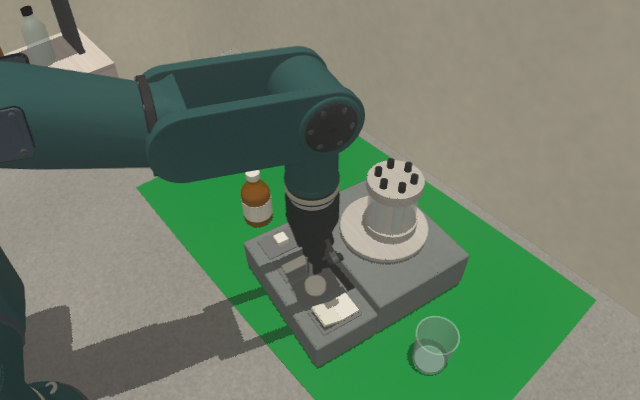

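The depth readings show the bar key's top dropped from about 85 mm to 77 mm, so it is fully down. In the side view the gripper now hangs over the round key at (315,284), so I'll press it.

>>> {"name": "drive_tool", "arguments": {"increments": [0,0,0,0,0,0.015,0,0,0,0,0,0,0.012,0,0,0,0,0,0,0.006,0,0,0,0,0,0,0.004,0,0,0,0,0,0,0.003,0,0,0,0,0,0,0.003,0]}}

```text
clock: 5.1
tcp_pos: [0.5087, -0.0868, 0.0917]
ee_rot: [[0.993, -0.115, 0.0], [-0.115, -0.993, 0.0], [0.0, -0.0, -1.0]]
force: [-10.4, 0.9, 22.9]
finger_gap: 0.0
```

>>> {"name": "drive_tool", "arguments": {"increments": [0,0,0,0,0,0.002,0,0,0,0,0,0,0,0,0,0,0,0,0,-0.02,0,0,0,0,0,0,-0.025,0,0,0,0,0,0,0,0]}}

```text
clock: 5.6
tcp_pos: [0.5088, -0.0851, 0.1376]
ee_rot: [[0.994, -0.114, 0.001], [-0.114, -0.994, 0.002], [0.001, -0.002, -1.0]]
force: [-0.3, -0.4, 0.6]
finger_gap: 0.003
```

```bash
python3 -c "
from h import *
go([.478,-.147,.13])"
```

```text
clk 5.6 tcp [ 0.5088 -0.0851  0.1376] gap 0.0028251303663629967 F [-0.3 -0.4  0.6]
x axis [ 0.994 -0.114  0.001] z [ 0.001  0.002 -1.   ]
shift tool [-0.0236  0.065   0.0074]
```

>>> {"name": "drive_tool", "arguments": {"increments": [0,0,0,-0.012,0.032,0,0,0,0,0,-0.012,0.032,0,0,0,0,0,0,0,0,0]}}

```text
clock: 5.9
tcp_pos: [0.4775, -0.1457, 0.1352]
ee_rot: [[0.994, -0.109, 0.001], [-0.109, -0.994, 0.004], [0.001, -0.004, -1.0]]
force: [0.5, -0.9, -0.9]
finger_gap: 0.001
```

```bash
python3 -c "
from h import *
go([.478,-.147,.103])
P={'top':[(330,265),(361,269),(392,273)],'side':[(280,237),(297,260),(315,284)]}
for n in P:
    p,d=env.read_camera(n);cv2.imwrite(f'pics/{n}3.png',p)
    heights(n,d,P[n])"
```

```text
clk 5.9 tcp [ 0.4775 -0.1457  0.1352] gap 0.0007307520014918413 F [ 0.5 -0.9 -0.9]
x axis [ 0.994 -0.109  0.001] z [ 0.001  0.004 -1.   ]
shift tool [0.0006 0.0014 0.0322]
top (330, 265) 14 0.0852
top (361, 269) 14 0.0778
top (392, 273) 15 0.078
side (280, 237) 15 0.0855
side (297, 260) 15 0.0786
side (315, 284) 15 0.1933
```

View pics/side3.png

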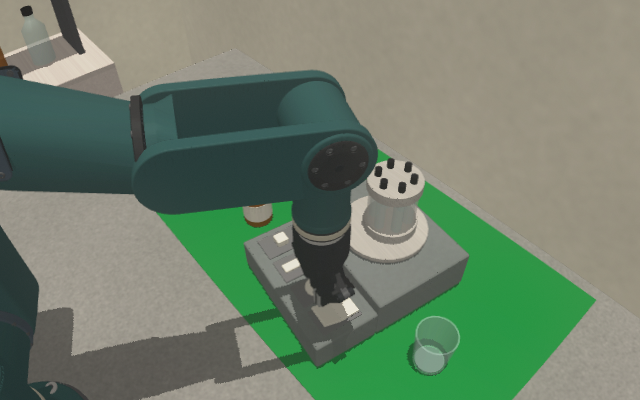

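The round key is down, with its top at 78 mm. The fingers are over the near paddle at about (330,310), so I'll press the rocker.

>>> {"name": "drive_tool", "arguments": {"increments": [0,0,0,-0.001,0.002,0.015,0,0,0,0,0,0.001,0.01,0,0,0,0,0,0,0.005,0,0,0,0,0,0,0.004,0,0,0,0,0,0,0.004,0,0,0,0,0,0,0.003,0]}}

```text
clock: 6.6
tcp_pos: [0.4788, -0.1431, 0.0939]
ee_rot: [[0.995, -0.103, 0.002], [-0.103, -0.995, 0.007], [0.001, -0.007, -1.0]]
force: [-7.7, -0.0, 18.4]
finger_gap: -0.004
```

Tip z is 80 mm and the rocker is at its stop (18 N). I'll press once more, then retreat clear.

>>> {"name": "drive_tool", "arguments": {"increments": [0,0,0,0,0,0.002,0,0,0,0,0,0,0.001,0]}}

```text
clock: 6.8
tcp_pos: [0.479, -0.143, 0.0941]
ee_rot: [[0.995, -0.102, 0.002], [-0.102, -0.995, 0.005], [0.002, -0.006, -1.0]]
force: [-1.8, -0.3, 2.7]
finger_gap: -0.001
```

>>> {"name": "drive_tool", "arguments": {"increments": [0,0,0,0,0,-0.02,0,0,0,0,0,0,-0.03,0,0,0,0,0,0,-0.04,0,0,0,0,0,0,-0.04,0,0,0,0,-0.035,0.01,0,0,0,0,0,-0.035,0.02,0,0,0,0,0,-0.035,0.03,0,0,0,0,0,-0.035,0.03,0,0,0,0,0,0,0,0,0,0,0,0,0,0,0,0]}}

```text
clock: 7.8
tcp_pos: [0.3299, -0.2202, 0.2267]
ee_rot: [[0.995, -0.099, 0.013], [-0.099, -0.995, 0.005], [0.012, -0.006, -1.0]]
force: [1.3, 0.1, 0.4]
finger_gap: -0.004
```

```bash
python3 -c "
from h import *
go([.478,-.147,.1])
P={'top':[(330,265),(361,269),(392,273),(422,285),(421,289),(424,266),(425,263)],'side':[(280,237),(297,260),(315,284),(322,318),(347,303)]}
for n in P:
    p,d=env.read_camera(n);cv2.imwrite(f'pics/{n}4.png',p)
    print('before');heights(n,np.load(f'pics/{n}0.npy'),P[n]);print('now');heights(n,d,P[n])"
```

```text
clk 7.8 tcp [ 0.3299 -0.2202  0.2267] gap -0.004194172735359896 F [1.3 0.1 0.4]
x axis [ 0.995 -0.099  0.012] z [ 0.013  0.005 -1.   ]
shift tool [ 0.1386 -0.0868  0.1289]
before
top (330, 265) 15 0.0859
top (361, 269) 15 0.0851
top (392, 273) 15 0.0846
top (422, 285) 15 0.0862
top (421, 289) 15 0.0891
top (424, 266) 15 0.0803
top (425, 263) 15 0.0811
now
top (330, 265) 15 0.0857
top (361, 269) 15 0.078
top (392, 273) 15 0.0777
top (422, 285) 15 0.0798
top (421, 289) 15 0.079
top (424, 266) 15 0.0888
top (425, 263) 15 0.0906
before
side (280, 237) 15 0.0857
side (297, 260) 15 0.0843
side (315, 284) 15 0.0836
side (322, 318) 15 0.0899
side (347, 303) 15 0.0809
now
side (280, 237) 15 0.4627
side (297, 260) 15 0.0769
side (315, 284) 15 0.0768
side (322, 318) 15 0.0792
side (347, 303) 15 0.0893
```

View pics/side4.png

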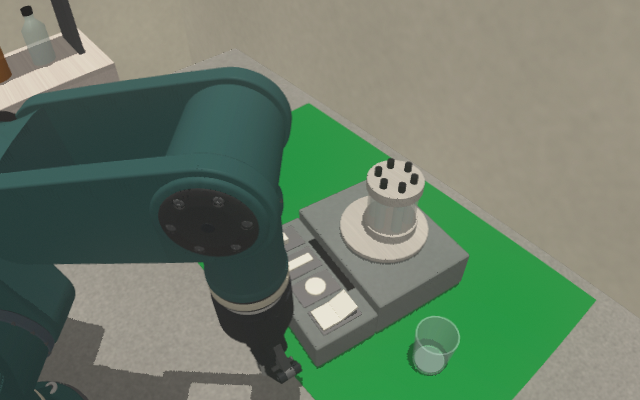

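View pics/top4.png

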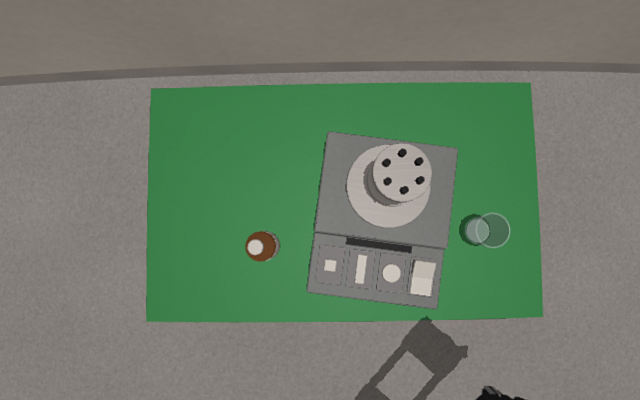

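The pictures show the near paddle level (79–80 mm) and the far one raised (423,264). Both keys are down at 77–78 mm and the square key is up at 86 mm. The reactor, bottle and beaker have not moved, and the arm is clear.

```bash
python3 -c "
from station import env
print(env.job_done())"
```

```text
the job is handed in; nothing more can be done
None
```

The hotplate is shut down in the required order and the job is handed in. With the closed fingertips I pressed the bar key down, then the round key, then the rocker's raised near paddle. The run took about 8 of the 43 s, and each press met a firm stop at 18–23 N.

**Keys and rocker:** the last depth checks put both key tops at 77–78 mm, against 84–85 mm before. The near paddle is level at 79–80 mm and the far one is raised, so the rocker is tipped over.

**Left alone:** the square key is still up at 86 mm in the top view; the arm hid it in the last side view. The reactor, bottle and beaker stand where they were in the top view. The arm is well clear of everything.

**Small disagreements:** the two cameras differed by up to about 4 mm sideways on the key positions. The tool also drifted up to about 5 mm sideways while pressing, but it stayed on each key. No check failed; the hand-in itself gives no verdict.

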